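Sort the parts of a dismantled charger

ROBOT

A 6-joint arm with a two-finger parallel gripper is mounted at the origin on the work surface. World frame = base frame: x ahead of the robot, y to its left, z up, the work surface at z = 0. Lengths are in mm, angles in rad, forces in N, time in s.
With the tool pointing down it reaches from about 275 to 1000 mm from the base axis. Payload 8.4 kg.
Tool frame: the origin (TCP) lies at the very end of the fingers, on their centre line; the grasp point (between the pads) lies 19 mm behind it; z points along the fingers, y is the line along which they close (so a half turn about z gives the same grasp; the last joint's range is limited). The gripper opens to 85 mm and grips with 20 to 120 N. Pads are 22 mm wide; open, the fingers measure 114 mm over their backs; the gripper's body (76 mm by 85 mm) begins 54 mm behind the grasp point. The pads swing forward as they close: fully open they stand 13 mm farther back than shut.
Start: joints at [-0.002, 0.353, 1.633, -0, 1.155, -0.002], TCP at [625.002, -0, 231.281] pointing down, gripper open.
Joint ranges: [-2.63, 2.63], [-0.92, 2.1], [0.06, 2.66], [-1.3, 4.44], [0, 2.69], [-3.02, 3.02]. Speed limits (rad/s): [2.22, 2.22, 2.79, 3.14, 3.14, 3.14].

INTERFACE

Orientations are given as [roll, pitch, yaw] about the fixed x, y, z axes, in that order (R = Rz(yaw) Ry(pitch) Rx(roll)).
In Python, from rig import sensors, grab_frame, camera_params, order gives the robot as it stands. The module is installed in compiled form; this text tells all that it offers.
- The arm moves only by the tool move_arm, never from a script. Its argument "motion" is a list of rows, each a list of 7 numbers: the turn, a rotation vector about the tool's x, y, z in normalised numbers (1 is 2 rad), then the shift along the tool's x, y, z in parts of the range, where 1.0 means 0.5 m, then the finger opening in m, from 0 to 0.0854. A call has 1 to 8 rows; each row is the pose to reach, as a shift and turn from the pose commanded when the call began, along the tool's axes at that moment; what a row does not reach only later rows make up. A row lasts 1/8 s, in which the tool goes at most 62.5 mm and 10.7 degrees, less where a joint would pass 70% of its speed; a pose out of reach is approached as far as the arm can. A shift or turn number past 1, either way, is cut back to 1. A call with a gripper value outside its range is refused whole. The fingers move at their own pace and stop on an object; "grip_force" is the grip in N (left out, the last holds). Time passes only in rows, so rows that repeat a pose let the fingers close. It gives the time, the measured TCP pose, the force, the opening and the grip force at its end, in the units of the state.
- sensors.sense(): the state, without advancing time (a new reading comes with each control period).
- grab_frame(name): name is "scene" or "side" or "wrist"; returns (picture, depth): 420x560x3 uint8, red, green, blue; 420x560 float32, mm along the optical axis (not along the pixel's ray), 0 where there is no reading.
- camera_params(name): a dict with "camera_matrix" (3x3 intrinsics, pixels), "world_from_camera" (4x4, takes a point from camera to world coordinates). Camera axes: x right, y down, z forward; pixel columns grow to the right and rows downward; lengths in mm; the calibration is good to about 2 mm. A picture is of the moment at which its call begins: read the wrist's pose just before it. camera_params takes no time and is no camera call; for the wrist camera it gives the pose at the moment of the call.
- order.sign_off(): hands the job in; it is judged then, once.
The state is a dict: "clock": time; "qpos": joint angles; "qvel": joint speeds; "joint_efforts": joint torques, N m; "eef_pos": TCP position; "tcp_rot": TCP orientation; "contact_force": force on the tool from outside, world axes, zero at the start; "wrist_torque": the same for the moment, N m; "opening": opening from 0.0 (shut) to 1.0 (fully open); "grasp_force": force on a finger pad.
Only numpy, scipy, OpenCV 4.12 (cv2) and the standard library are available. Lean on these libraries where they do the work, as an engineer would, in place of code of your own. Each camera call takes 0.05 s, during which the arm holds its last target. There are 200 camera calls.

TASK

Sort the parts of the dismantled charger into their trays: both battery packs into the red tray, the circuit board and the transformer into the white tray, and the small black cover into the blue tray. For safety both battery packs go in first, before any of the other parts is put in its tray. Set each part down (do not drop it) the right way up and flat on the tray's floor, nothing on top of another or propped on a wall, and leave the dish of screws and the block of bits where they are.

Things in the scene. Friction and masses are not known exactly. Their poses are not given: they have to be found in the camera images.
- yellow_pack: Battery pack of two cells side by side in yellow wrap, lying flat: 50 mm (its x, along the cells) x 29 mm (y) x 14.5 mm high, 55 g (may vary). Origin: centre of its underside, z up.
- purple_pack: Battery pack of three cells side by side in purple wrap, lying flat: 50 mm (its x, along the cells) x 43.5 mm (y) x 14.5 mm high, 80 g (may vary). Origin: centre of its underside, z up.
- circuit_board: Green circuit board: 58 mm (its x) x 36 mm (y), 5 mm thick. In its middle stands a silver heat sink, 24 mm (x) x 14 mm (y), 5 to 27 mm above the underside (fins to 29 mm): grip it across y; the board beside it is clear for 16 mm either way in x. Black capacitors (19 mm high) at the +x end, white connector (15 mm high) at the -x end. 60 g (may vary). Origin: centre of its underside, z up.
- transformer: Small transformer: dark steel core 44 mm (its x) x 16 mm (y) x 34 mm high, with a copper winding round its middle 28 mm (x) x 34 mm (y), from 5 to 29 mm above the underside. Grip it across the winding, along y. 220 g (may vary). Origin: centre of its underside, z up.
- cover: Small black plastic cover, oblong with round ends: 66 mm (its x) x 40 mm (y) x 14 mm high, two grey screw holes and a grey patch on top, 35 g (may vary). The straight sides are 26 mm long, about the middle. Origin: centre of its underside, z up.
- red_tray: Red plastic open tray for the battery packs, fixed to the table: 130 (its x) x 158 (its y) x 25 mm high outside, walls and floor 4 mm thick (inside 122 x 150 mm, 21 mm deep). Origin: centre of its underside, on the table; the top of its floor is 4 mm above it. z up, y along its longer side.
- white_tray: White plastic open tray for the electronics (circuit board and transformer), fixed to the table: 130 (its x) x 158 (its y) x 25 mm high outside, walls and floor 4 mm thick (inside 122 x 150 mm, 21 mm deep). Origin: centre of its underside, on the table; the top of its floor is 4 mm above it. z up, y along its longer side.
- blue_tray: Blue plastic open tray for the plastic cover, fixed to the table: 130 (its x) x 158 (its y) x 25 mm high outside, walls and floor 4 mm thick (inside 122 x 150 mm, 21 mm deep). Origin: centre of its underside, on the table; the top of its floor is 4 mm above it. z up, y along its longer side.
- bit_block: Orange block with five short steel screwdriver bits upright in it, 60 mm (its x) x 32 mm (y), 26 mm high with the bits; loose, to be left alone; it stands between two trays. Origin: centre of its underside.
- screw_dish: Little round steel dish with screws, 42 mm across, 16 mm high; loose, to be left alone; it stands between two trays. Origin: centre of its underside.
Mind the look-alikes: they are no part of the job. What is shaped like the transformer but pink is not meant.

How it is judged (in metres and radians):
On the way:
1. both battery packs lie released, flat on the red tray's floor, while none of the other three parts is in its tray yet (x of yellow_pack in the frame of red_tray between -0.06 and 0.06 m and y of yellow_pack in the frame of red_tray between -0.074 and 0.074 m and z of each of yellow_pack, purple_pack in the frame of red_tray below 0.01 m and angle between each of yellow_pack, purple_pack's own z axis and vertical below 0.15 rad and linear speed of each of yellow_pack, purple_pack below 0.02 m/s and contact force between each of yellow_pack, purple_pack and the fingers below 0.1 N and x of purple_pack in the frame of red_tray between -0.06 and 0.06 m and y of purple_pack in the frame of red_tray between -0.074 and 0.074 m and not (x of circuit_board in the frame of white_tray between -0.06 and 0.06 m and y of circuit_board in the frame of white_tray between -0.074 and 0.074 m and z of circuit_board in the frame of white_tray below 0.01 m and angle between circuit_board's own z axis and vertical below 0.15 rad) and not (x of transformer in the frame of white_tray between -0.06 and 0.06 m and y of transformer in the frame of white_tray between -0.074 and 0.074 m and z of transformer in the frame of white_tray below 0.01 m and angle between transformer's own z axis and vertical below 0.15 rad) and not (x of cover in the frame of blue_tray between -0.06 and 0.06 m and y of cover in the frame of blue_tray between -0.074 and 0.074 m and z of cover in the frame of blue_tray below 0.01 m and angle between cover's own z axis and vertical below 0.15 rad)), for 0.2 s.
At the end, for the whole second after the job is handed in: Packs in the red tray, board and transformer in the white, cover in the blue: centre inside the walls, underside within 6 mm of the tray floor, upright to 0.15 rad, released, at rest; bit block and screw dish within 20 mm of their starts (x of yellow_pack in the frame of red_tray between -0.06 and 0.06 m and y of yellow_pack in the frame of red_tray between -0.074 and 0.074 m and z of each of yellow_pack, purple_pack in the frame of red_tray below 0.01 m and angle between each of yellow_pack, purple_pack, circuit_board, transformer, cover's own z axis and vertical below 0.15 rad and linear speed of each of yellow_pack, purple_pack, circuit_board, transformer, cover below 0.02 m/s and contact force between each of yellow_pack, purple_pack, circuit_board, transformer, cover and the fingers below 0.1 N and x of purple_pack in the frame of red_tray between -0.06 and 0.06 m and y of purple_pack in the frame of red_tray between -0.074 and 0.074 m and x of circuit_board in the frame of white_tray between -0.06 and 0.06 m and y of circuit_board in the frame of white_tray between -0.074 and 0.074 m and z of each of circuit_board, transformer in the frame of white_tray below 0.01 m and x of transformer in the frame of white_tray between -0.06 and 0.06 m and y of transformer in the frame of white_tray between -0.074 and 0.074 m and x of cover in the frame of blue_tray between -0.06 and 0.06 m and y of cover in the frame of blue_tray between -0.074 and 0.074 m and z of cover in the frame of blue_tray below 0.01 m and distance of each of bit_block, screw_dish from where it was at the start of the episode below 0.02 m); the robot touches nothing.
It fails at once if a part is dropped into its tray (faster than 0.7 m/s within about 50 mm above the tray's floor) ((z of yellow_pack in the frame of red_tray below 0.055 m and horizontal distance between yellow_pack and red_tray below 0.09 m and linear speed of yellow_pack above 0.7 m/s) or (z of purple_pack in the frame of red_tray below 0.055 m and horizontal distance between purple_pack and red_tray below 0.09 m and linear speed of purple_pack above 0.7 m/s) or (z of circuit_board in the frame of white_tray below 0.055 m and horizontal distance between circuit_board and white_tray below 0.09 m and linear speed of circuit_board above 0.7 m/s) or (z of transformer in the frame of white_tray below 0.055 m and horizontal distance between transformer and white_tray below 0.09 m and linear speed of transformer above 0.7 m/s) or (z of cover in the frame of blue_tray below 0.055 m and horizontal distance between cover and blue_tray below 0.09 m and linear speed of cover above 0.7 m/s)).
It fails at once if the bit block or the screw dish is pushed 20 mm or more (distance of any of bit_block, screw_dish from where it was at the start of the episode above 0.02 m).
It also fails if it takes over 128 s, if anything falls off the work surface, if the arm or the gripper's body presses on something with over 40 N, if the wrist force passes 120 N, or if a joint passes its speed limit or range.

## Working session

There is one attempt and no reset: what is moved stays moved. The work goes in short steps, Python scripts to look and compute and a tool call to move; the robot and the scene stay as the last step left them, time stands still between calls to the robot, and variables do not carry over. Pictures are saved under pics/ and viewed, at most 14 in all, crops included, and the job is handed in when it is done.

Besides the shell and the picture viewer there is one more tool, called as name([rows], argument=value, ...), one row to a line, values as JSON. move_arm: Moves the arm, as the interface text tells. Its arguments: {"type":"object","properties":{"motion":{"type":"array","items":{"type":"array","items":{"type":"number"}}},"grip_force":{"type":"number"}},"required":["motion"]}

```bash
mkdir -p pics
cat > h.py <<'E'
import numpy as np, cv2
from rig import sensors, grab_frame, camera_params, order
def save(n,fn):
    p,d=grab_frame(n); cv2.imwrite('pics/'+fn,p[:,:,::-1]); np.savez('pics/'+fn[:-4],p=p,d=d,K=camera_params(n)['camera_matrix'],T=camera_params(n)['world_from_camera'])
    return p,d
E
python3 - <<'E'
from h import *
for n in ('scene','side','wrist'):
    save(n,n+'0.png'); c=camera_params(n); print(n,np.round(c['camera_matrix'],1).tolist(),np.round(c['world_from_camera'],3).tolist())
s=sensors.sense(); print(s)
E
```

```text
scene [[511.7, 0.0, 281.5], [0.0, 511.7, 213.6], [0.0, 0.0, 1.0]] [[-0.381, 0.808, -0.45, 1011.183], [0.925, 0.325, -0.199, 219.508], [-0.014, -0.492, -0.87, 973.398], [0.0, 0.0, 0.0, 1.0]]
side [[406.1, 0.0, 284.1], [0.0, 406.1, 211.5], [0.0, 0.0, 1.0]] [[0.647, -0.559, 0.518, 127.407], [-0.762, -0.458, 0.458, -337.189], [-0.018, -0.691, -0.722, 580.484], [0.0, 0.0, 0.0, 1.0]]
wrist [[342.4, 0.0, 280.3], [0.0, 342.4, 208.6], [0.0, 0.0, 1.0]] [[1.0, -0.001, -0.0, 625.274], [-0.001, -0.946, -0.324, 84.226], [0.0, 0.324, -0.946, 371.883], [0.0, 0.0, 0.0, 1.0]]
{'clock': 0.15, 'qpos': array([-2.42944157e-03,  3.53505025e-01,  1.63391348e+00, -3.75319004e-06,
        1.15520840e+00, -2.37107260e-03]), 'qvel': array([-0.00051392, -0.00096254, -0.00234861,  0.0011473 , -0.00050252,
        0.00172902]), 'joint_efforts': array([-7.39769093e-04, -6.05638933e+01, -3.42338884e+01, -2.29960733e-05,
        6.16452831e-03, -4.00942213e-05]), 'eef_pos': array([ 6.24661576e+02, -1.87540960e-02,  2.30745495e+02]), 'tcp_rot': array([-3.14055841e+00,  9.79874027e-07,  1.57073948e+00]), 'contact_force': array([-0.90456232, -0.91484191, -0.34119404]), 'wrist_torque': array([ 0.00815784, -0.01445012,  0.04730865]), 'grasp_force': 0.0, 'opening': 0.9966833919470043}
```

View pics/scene0.png

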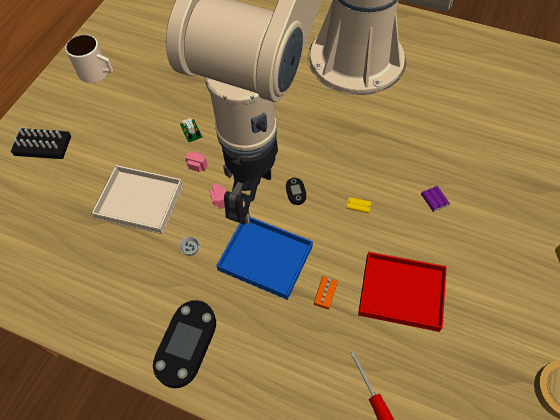

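View pics/side0.png

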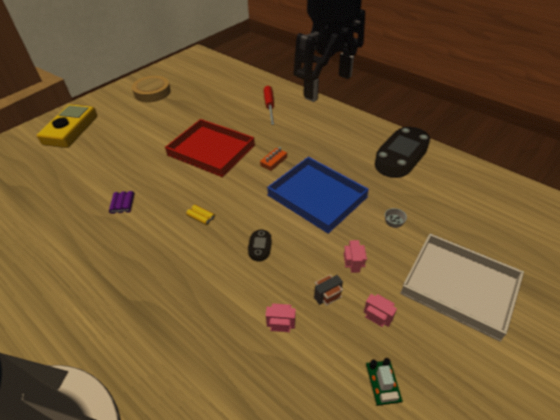

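The scene view shows the white, blue and red trays at (137,198), (265,258) and (402,290). The dish is at (189,245), the bit block at (326,291), purple at (435,198), yellow at (358,204), the cover at (296,190) and the board at (191,130). The side view shows the real transformer at (328,288), among three pink look-alikes at (355,255), (380,308) and (281,317).

```bash
cat >> h.py <<'E'
def cloud(d,K,T):
    v,u=np.mgrid[0:d.shape[0],0:d.shape[1]]
    c=np.stack([(u-K[0,2])/K[0,0]*d,(v-K[1,2])/K[1,1]*d,d],-1)
    return c@T[:3,:3].T+T[:3,3]
def comps(p,d,K,T,zmin=6,amin=60,xl=(200,900),yl=(-550,550)):
    W=cloud(d,K,T); m=(d>0)&(W[...,2]>zmin)&(W[...,2]<60)
    m&=(W[...,0]>xl[0])&(W[...,0]<xl[1])&(W[...,1]>yl[0])&(W[...,1]<yl[1])
    n,L,st,ce=cv2.connectedComponentsWithStats(m.astype(np.uint8),connectivity=4)
    for i in range(1,n):
        if st[i,4]<amin: continue
        k=L==i; P=W[k]; t=np.percentile(P[:,2],97); Q=P
        r=cv2.minAreaRect(Q[:,:2].astype(np.float32)); q=cv2.minAreaRect(P[P[:,2]>t-3][:,:2].astype(np.float32))
        print('px',ce[i].round().astype(int),st[i,4],'top%.1f'%t,'all',np.round(r[0],1),np.round(r[1],1),round(r[2],1),'top',np.round(q[0],1),np.round(q[1],1),round(q[2],1),'rgb',np.median(p[k],0).astype(int))
E
python3 - <<'E'
from h import *
for n in ('scene','side'):
    z=np.load(f'pics/{n}0.npz'); print(n); comps(z['p'],z['d'],z['K'],z['T'])
E
```

```text
scene
px [191 129] 236 top30.9 all [ 379.9 -291.1] [60.  35.7] 50.3 top [ 380.1 -290.9] [24.1 13. ] 46.9 rgb [94 86 49]
px [ 61 148] 186 top24.9 all [ 538.  -540.8] [67.7 17.6] 0.7 top [ 539. -547.] [55.4 14.3] 12.8 rgb [22 20 21]
px [196 161] 340 top37.3 all [ 464.4 -231.7] [38.1 46. ] 4.3 top [ 464.2 -231.8] [16.6 44.4] 6.0 rgb [196 101 112]
px [226 170] 64 top37.3 all [ 457.8 -159. ] [28.5 11.8] 61.2 top [ 462.8 -156.2] [13.4  4.9] 49.2 rgb [49 44 44]
px [136 198] 1406 top28.3 all [ 594.1 -307.7] [139. 161.] 8.6 top [ 597.1 -306.9] [130.4 159.1] 7.8 rgb [152 136 115]
px [296 191] 427 top18.6 all [447.4   6.3] [65.1 40.8] 34.0 top [449.    6.8] [62.1 37.6] 35.1 rgb [27 24 25]
px [217 195] 285 top37.2 all [ 527.  -144.6] [47.5 34. ] 40.0 top [ 528.4 -145.2] [43.5 18.2] 39.3 rgb [220 112 129]
px [435 198] 426 top17.7 all [351.4 295.3] [51.8 46. ] 46.5 top [352.6 294.6] [50.7 40.3] 44.7 rgb [104  29 114]
px [358 204] 281 top17.9 all [430. 146.] [28.8 49.3] 9.1 top [430.  146.1] [26.8 48.9] 5.9 rgb [219 175   0]
px [265 258] 1263 top28.0 all [618.9   5.6] [159.8 132.3] 88.6 top [619.3 
[... 1631 characters left out ...]
27]
px [467 287] 2451 top26.7 all [ 596.7 -307.7] [132.7 158.2] 7.8 top [ 596.7 -307.7] [132.7 157.9] 7.8 rgb [99 87 69]
px [355 255] 555 top36.0 all [ 527.5 -144.1] [46.4 34.7] 39.3 top [ 527.7 -144. ] [46.2 16.4] 40.2 rgb [168  82  84]
px [329 289] 670 top36.2 all [ 443.6 -148.8] [36.  45.3] 70.9 top [ 443.2 -148.6] [17.2 44.5] 71.2 rgb [68 54 45]
px [380 310] 742 top36.1 all [ 463.9 -232. ] [36.  44.1] 4.0 top [ 463.8 -232. ] [17.3 43.7] 4.1 rgb [164  80  82]
px [281 317] 720 top36.5 all [ 356.5 -122.7] [36.3 44. ] 34.7 top [ 356.4 -122.7] [17.5 43.9] 34.0 rgb [173  82  87]
px [385 379] 710 top30.3 all [ 378.4 -292.2] [57.6 34.3] 45.6 top [ 378.5 -292.3] [24.5 14.4] 48.2 rgb [105  94  78]
```

View pics/wrist0.png

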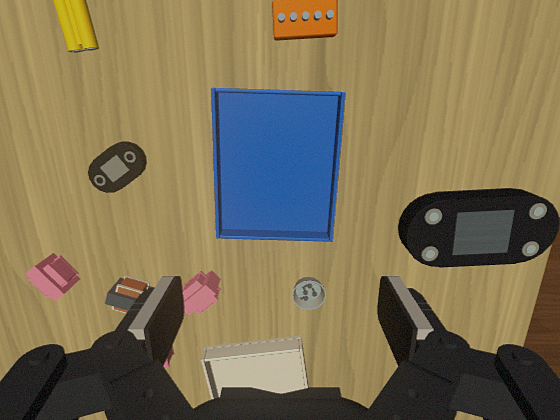

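```bash
cat >> h.py <<'E'
from scipy.spatial.transform import Rotation as Ro
def plan(x,y,z,phi):
    s=sensors.sense(); R=Ro.from_euler('xyz',s['tcp_rot']).as_matrix()
    a=np.degrees(np.arctan2(R[1,1],R[0,1])); t=-((phi-a+90)%180-90)
    sh=R.T@(np.array([x,y,z])-s['eef_pos'])/1000
    print('t%.2f pos'%s['clock'],np.round(s['eef_pos'],1),'a %.1f'%a,'q6 %.2f'%s['qpos'][5],'F',np.round(s['contact_force'],1),'op %.1f'%(s['opening']*85.4),'g %.1f'%s['grasp_force'])
    print('turn z %.3f (%.1f rows) shift'%(np.radians(t),abs(t)/10.7),np.round(sh,4),'%.1f rows'%(np.linalg.norm(sh)/.0625))
E
python3 -c "
from h import *
plan(429.2,145.8,80,7.5)"
```

```text
t0.15 pos [624.7  -0.  230.7] a -0.0 q6 -0.00 F [-0.9 -0.9 -0.3] op 85.1 g 0.0
turn z -0.131 (0.7 rows) shift [ 0.1458 -0.1953  0.1509] 4.6 rows
```

Units first: shifts go in shares of 0.5 m and turns go in shares of 2 rad. So -0.195 m / 0.5 = -0.39, 0.15 m / 0.5 = 0.3, -0.131 rad / 2 = -0.0655.

move_arm([
  [0, 0, -0.0655, 0.292, -0.39, 0.3, 0.06],
  [0, 0, -0.0655, 0.292, -0.39, 0.3, 0.06],
  [0, 0, -0.0655, 0.292, -0.39, 0.3, 0.06],
  [0, 0, -0.0655, 0.292, -0.39, 0.3, 0.06],
  [0, 0, -0.0655, 0.292, -0.39, 0.3, 0.06],
  [0, 0, -0.0655, 0.292, -0.39, 0.3, 0.06],
  [0, 0, -0.0655, 0.292, -0.39, 0.3, 0.06],
])

```text
clock: 1.02
eef_pos: [431.2, 146.1, 81.8]
tcp_rot: [3.14, -0.0, 1.702]
contact_force: [0.7, 0.9, -0.5]
opening: 0.707
grasp_force: 0.0
```

```bash
python3 -c "
from h import *
plan(429.2,145.8,4,7.5)
p,d=save('wrist','w1.png')"
```

```text
t1.02 pos [431.2 146.1  81.8] a 7.5 q6 0.19 F [ 0.7  0.9 -0.5] op 60.4 g 0.0
turn z 0.001 (0.0 rows) shift [-0.0001 -0.0021  0.0778] 1.2 rows
```

View pics/w1.png

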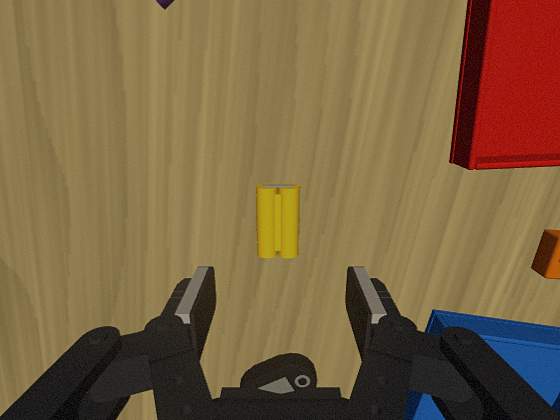

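The wrist view shows the yellow pack at (278,222), centred between the fingers and square to them. I'll descend and grip.

Scaled: 0.076 m / 0.5 = 0.152, 0.04 m / 0.5 = 0.08.

move_arm([
  [0, 0, 0, 0, 0, 0.08, 0.06],
  [0, 0, 0, 0, 0, 0.152, 0.06],
  [0, 0, 0, 0, 0, 0.152, 0.06],
  [0, 0, 0, 0, 0, 0.152, 0.0],
  [0, 0, 0, 0, 0, 0.152, 0.0],
  [0, 0, 0, 0, 0, 0.152, 0.0],
  [0, 0, 0, 0, 0, 0.152, 0.0],
], grip_force=40)

```text
clock: 1.95
eef_pos: [431.3, 146.2, 6.9]
tcp_rot: [3.139, -0.0, 1.702]
contact_force: [0.2, -2.1, 7.1]
opening: 0.326
grasp_force: 39.5
```

```bash
python3 -c "
from h import *
plan(429.2,145.8,4,7.5)"
```

```text
t1.95 pos [431.3 146.2   6.9] a 7.5 q6 0.19 F [ 0.2 -2.1  7.1] op 27.8 g 39.5
turn z 0.000 (0.0 rows) shift [-0.0001 -0.0022  0.0029] 0.1 rows
```

Scaled: -0.06 m / 0.5 = -0.12, -0.02 m / 0.5 = -0.04.

move_arm([
  [0, 0, 0, 0, 0, -0.04, 0.0],
  [0, 0, 0, 0, 0, -0.12, 0.0],
  [0, 0, 0, 0, 0, -0.12, 0.0],
])

```text
clock: 2.33
eef_pos: [432.5, 146.8, 68.6]
tcp_rot: [3.135, -0.001, 1.702]
contact_force: [-0.1, 0.3, -1.4]
opening: 0.325
grasp_force: 40.0
```

```bash
python3 -c "
from h import *
plan(592.6,252.4,60,10.2)"
```

```text
t2.33 pos [432.5 146.8  68.6] a 7.5 q6 0.19 F [-0.1  0.3 -1.4] op 27.7 g 40.0
turn z -0.047 (0.3 rows) shift [0.0838 0.1725 0.0098] 3.1 rows
```

Scaled: 0.172 m / 0.5 = 0.344, 0.115 m / 0.5 = 0.23, -0.047 rad / 2 = -0.0235.

move_arm([
  [0, 0, -0.0235, 0.06, 0.12, 0, 0],
  [0, 0, -0.0235, 0.112, 0.23, 0, 0],
  [0, 0, -0.0235, 0.168, 0.344, 0, 0],
  [0, 0, -0.0235, 0.168, 0.344, 0, 0],
  [0, 0, -0.0235, 0.168, 0.344, 0, 0],
  [0, 0, -0.0235, 0.168, 0.344, 0, 0],
])

```text
clock: 3.08
eef_pos: [587.9, 250.8, 64.9]
tcp_rot: [-3.14, 0.0, 1.749]
contact_force: [-1.3, -0.2, -0.5]
opening: 0.321
grasp_force: 40.0
```

```bash
python3 -c "
from h import *
plan(592.6,252.4,11,10.2)
s=sensors.sense(); print(s['tcp_rot'])"
```

```text
t3.08 pos [587.9 250.8  64.9] a 10.2 q6 0.22 F [-1.3 -0.2 -0.5] op 27.4 g 40.0
turn z -0.000 (0.0 rows) shift [0.0008 0.005  0.0538] 0.9 rows
[-3.13969186e+00  4.43972254e-04  1.74858264e+00]
```

Scaled: 0.05 m / 0.5 = 0.1, 0.004 m / 0.5 = 0.008.

move_arm([
  [0, 0, 0, 0.002, 0.008, 0.04, 0],
  [0, 0, 0, 0.002, 0.008, 0.08, 0],
  [0, 0, 0, 0.002, 0.008, 0.1, 0],
  [0, 0, 0, 0.002, 0.008, 0.1, 0],
  [0, 0, 0, 0.002, 0.008, 0.1, 0],
])

```text
clock: 3.7
eef_pos: [593.5, 253.5, 15.4]
tcp_rot: [3.141, -0.0, 1.749]
contact_force: [0.4, 0.2, -0.9]
opening: 0.322
grasp_force: 40.0
```

```bash
python3 -c "
from h import *
plan(592.6,252.4,11,10.2)"
```

```text
t3.70 pos [593.5 253.5  15.4] a 10.2 q6 0.22 F [ 0.4  0.2 -0.9] op 27.5 g 40.0
turn z 0.000 (0.0 rows) shift [-0.001  -0.0011  0.0044] 0.1 rows
```

Scaled: 0.0045 m / 0.5 = 0.009, 0.003 m / 0.5 = 0.006.

move_arm([
  [0, 0, 0, 0, 0, 0.006, 0],
  [0, 0, 0, 0, 0, 0.009, 0],
  [0, 0, 0, 0, 0, 0.009, 0],
])

```text
clock: 4.08
eef_pos: [593.5, 253.5, 11.0]
tcp_rot: [3.141, -0.0, 1.749]
contact_force: [0.9, 1.6, -0.5]
opening: 0.324
grasp_force: 40.1
```

move_arm([
  [0, 0, 0, 0, 0, 0.002, 0],
  [0, 0, 0, 0, 0, 0.002, 0],
  [0, 0, 0, 0, 0, 0.002, 0.05],
  [0, 0, 0, 0, 0, 0.002, 0.05],
  [0, 0, 0, 0, 0, 0.002, 0.05],
  [0, 0, 0, 0, 0, -0.08, 0.05],
  [0, 0, 0, 0, 0, -0.14, 0.06],
  [0, 0, 0, 0, 0, -0.14, 0.06],
])

```text
clock: 5.08
eef_pos: [595.0, 254.1, 83.3]
tcp_rot: [3.137, -0.001, 1.749]
contact_force: [-0.4, -0.2, 0.1]
opening: 0.7
grasp_force: 0.0
```

```bash
python3 -c "
from h import *
plan(352,295.1,80,-44.5)
save('wrist','w2.png')"
```

```text
t5.08 pos [595.  254.1  83.3] a 10.2 q6 0.22 F [-0.4 -0.2  0.1] op 59.8 g 0.0
turn z 0.955 (5.1 rows) shift [ 0.0833 -0.2319  0.0023] 3.9 rows
```

View pics/w2.png

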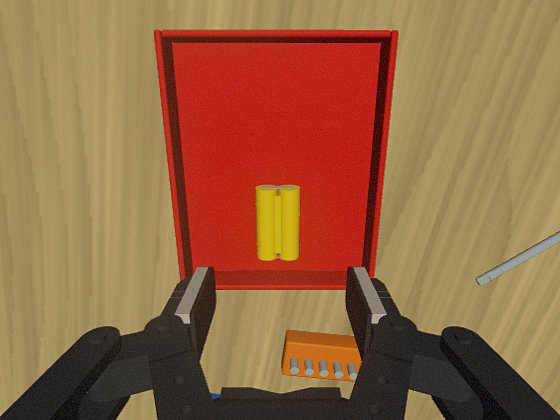

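The yellow pack lies flat and square in the near half of the red tray, at (278,223). The purple pack is next.

Scaled: -0.231 m / 0.5 = -0.462, 0.083 m / 0.5 = 0.166, 0.955 rad / 2 = 0.4775.

move_arm([
  [0, 0, 0.4775, 0.166, -0.462, 0, 0.07],
  [0, 0, 0.4775, 0.166, -0.462, 0, 0.07],
  [0, 0, 0.4775, 0.166, -0.462, 0, 0.07],
  [0, 0, 0.4775, 0.166, -0.462, 0, 0.07],
  [0, 0, 0.4775, 0.166, -0.462, 0, 0.07],
  [0, 0, 0.4775, 0.166, -0.462, 0, 0.07],
  [0, 0, 0.4775, 0.166, -0.462, 0, 0.07],
  [0, 0, 0.4775, 0.166, -0.462, 0, 0.07],
])

```text
clock: 6.12
eef_pos: [351.7, 294.0, 80.5]
tcp_rot: [-3.142, 0.0, 0.795]
contact_force: [0.4, -0.7, -0.2]
opening: 0.821
grasp_force: 0.0
```

```bash
python3 -c "
from h import *
plan(352,295.1,5,-44.5)"
```

```text
t6.12 pos [351.7 294.   80.5] a -44.4 q6 1.47 F [ 0.4 -0.7 -0.2] op 70.1 g 0.0
turn z 0.001 (0.0 rows) shift [ 0.001  -0.0006  0.0755] 1.2 rows
```

Scaled: 0.075 m / 0.5 = 0.15, 0.001 m / 0.5 = 0.002.

move_arm([
  [0, 0, 0, 0.002, 0, 0.08, 0.07],
  [0, 0, 0, 0.002, 0, 0.15, 0.07],
  [0, 0, 0, 0.002, 0, 0.15, 0.07],
  [0, 0, 0, 0.002, 0, 0.15, 0.0],
  [0, 0, 0, 0.002, 0, 0.15, 0.0],
  [0, 0, 0, 0.002, 0, 0.15, 0.0],
  [0, 0, 0, 0.002, 0, 0.15, 0.0],
], grip_force=40)

```text
clock: 7.0
eef_pos: [352.8, 295.5, 7.2]
tcp_rot: [3.141, -0.002, 0.794]
contact_force: [-0.1, -2.2, 7.8]
opening: 0.489
grasp_force: 41.1
```

Scaled: -0.06 m / 0.5 = -0.12, -0.02 m / 0.5 = -0.04.

move_arm([
  [0, 0, 0, 0, 0, -0.04, 0.0],
  [0, 0, 0, 0, 0, -0.12, 0.0],
  [0, 0, 0, 0, 0, -0.12, 0.0],
  [0, 0, 0, 0, 0, -0.12, 0.0],
])

```text
clock: 7.5
eef_pos: [352.1, 295.0, 66.0]
tcp_rot: [3.142, -0.001, 0.794]
contact_force: [0.3, -0.1, -0.9]
opening: 0.495
grasp_force: 41.2
```

```bash
python3 -c "
from h import *
plan(579.8,323.2,65,10.2)"
```

```text
t7.50 pos [352.1 295.   66. ] a -44.5 q6 1.47 F [ 0.3 -0.1 -0.9] op 42.2 g 41.2
turn z -0.955 (5.1 rows) shift [0.1798 0.1426 0.0013] 3.7 rows
```

Scaled: 0.18 m / 0.5 = 0.36, 0.144 m / 0.5 = 0.288, -0.955 rad / 2 = -0.4775.

move_arm([
  [0, 0, -0.08, 0.072, 0.058, 0, 0],
  [0, 0, -0.16, 0.144, 0.114, 0, 0],
  [0, 0, -0.24, 0.216, 0.172, 0, 0],
  [0, 0, -0.32, 0.288, 0.23, 0, 0],
  [0, 0, -0.4, 0.36, 0.286, 0, 0],
  [0, 0, -0.4775, 0.36, 0.286, 0, 0],
  [0, 0, -0.4775, 0.36, 0.286, 0, 0],
  [0, 0, -0.4775, 0.36, 0.286, 0, 0],
])

```text
clock: 8.5
eef_pos: [579.1, 322.7, 64.8]
tcp_rot: [-3.14, 0.001, 1.746]
contact_force: [-0.3, -0.6, -0.6]
opening: 0.494
grasp_force: 41.2
```

```bash
python3 -c "
from h import *
plan(579.8,323.2,11,10.2)"
```

```text
t8.50 pos [579.1 322.7  64.8] a 10.0 q6 0.33 F [-0.3 -0.6 -0.6] op 42.2 g 41.2
turn z -0.003 (0.0 rows) shift [0.0004 0.0009 0.0538] 0.9 rows
```

Scaled: 0.051 m / 0.5 = 0.102, 0.04 m / 0.5 = 0.08.

move_arm([
  [0, 0, 0, 0, 0, 0.04, 0],
  [0, 0, 0, 0, 0, 0.08, 0],
  [0, 0, 0, 0, 0, 0.102, 0],
  [0, 0, 0, 0, 0, 0.102, 0],
  [0, 0, 0, 0, 0, 0.102, 0],
])

```text
clock: 9.12
eef_pos: [580.3, 323.1, 14.9]
tcp_rot: [3.141, -0.0, 1.749]
contact_force: [-0.5, 0.3, -1.1]
opening: 0.49
grasp_force: 41.2
```

Now at 14.9 with a target of about 11. I'll go down 4 mm, release and rise.

Scaled: 0.0045 m / 0.5 = 0.009, 0.003 m / 0.5 = 0.006.

move_arm([
  [0, 0, 0, 0, 0, 0.006, 0],
  [0, 0, 0, 0, 0, 0.009, 0],
  [0, 0, 0, 0, 0, 0.009, 0],
])

```text
clock: 9.5
eef_pos: [580.5, 323.2, 11.3]
tcp_rot: [3.141, -0.0, 1.749]
contact_force: [-1.9, -1.7, 6.0]
opening: 0.488
grasp_force: 41.9
```

Scaled: -0.08 m / 0.5 = -0.16, -0.04 m / 0.5 = -0.08.

move_arm([
  [0, 0, 0, 0, 0, 0.001, 0],
  [0, 0, 0, 0, 0, 0.001, 0.065],
  [0, 0, 0, 0, 0, 0.001, 0.065],
  [0, 0, 0, 0, 0, 0.001, 0.065],
  [0, 0, 0, 0, 0, -0.08, 0.065],
  [0, 0, 0, 0, 0, -0.16, 0.065],
  [0, 0, 0, 0, 0, -0.16, 0.065],
  [0, 0, 0, 0, 0, -0.16, 0.065],
])

```text
clock: 10.5
eef_pos: [579.8, 322.8, 89.9]
tcp_rot: [-3.141, 0.0, 1.749]
contact_force: [-0.4, 0.0, -0.8]
opening: 0.76
grasp_force: 0.0
```

```bash
python3 -c "
from h import *
plan(443.4,-148.7,120,71)
for n in ('wrist','scene','side'):
    p,d=save(n,n+'3.png')
    if n!='wrist':
        z=np.load(f'pics/{n}3.npz'); comps(z['p'],z['d'],z['K'],z['T'],xl=(530,640),yl=(210,365))
W=np.load('pics/scene3.npz'); C=cloud(W['d'],W['K'],W['T']); p=W['p'].astype(int)
y=(p[...,0]>120)&(p[...,1]>100)&(p[...,2]<60); pu=(p[...,2]>70)&(p[...,0]>60)&(p[...,1]<50)
for m in (y,pu):
    m=m&(C[...,0]>500)&(C[...,0]<660)&(C[...,1]>200)&(C[...,2]>10)
    r=cv2.minAreaRect(C[m][:,:2].astype(np.float32)); print(m.sum(),r,C[m][:,2].min(),C[m][:,2].max())
"
```

```text
t10.50 pos [579.8 322.8  89.9] a 10.2 q6 0.33 F [-0.4  0.  -0.8] op 64.9 g 0.0
turn z -1.061 (5.7 rows) shift [-0.4399 -0.2178 -0.03  ] 7.9 rows
px [382 257] 109 top27.3 all [534.4 230.7] [ 7.2 40.8] 2.8 top [533.6 227.5] [ 4. 35.] 9.6 rgb [96  6  3]
px [364 286] 86 top28.4 all [607.7 216. ] [63.  10.8] 1.6 top [611.4 214.4] [54.5  3.7] 9.5 rgb [193   5   0]
px [384 287] 393 top22.1 all [590.2 253.4] [38.7 53.2] 9.9 top [594.5 253.7] [24.6 48.2] 11.7 rgb [219 173   0]
px [417 294] 463 top21.4 all [577.7 320.9] [54.9 54.4] 18.2 top [580.7 321.6] [39.5 47. ] 11.6 rgb [108  31 121]
px [180 139] 150 top27.3 all [559.1 360.8] [59.3  7.7] 10.1 top [557.  360.5] [52.9  7.4] 11.2 rgb [65 20 11]
px [199 142] 331 top20.4 all [588.4 322.7] [63.  53.8] 4.8 top [579.7 320.8] [40.8 49.5] 11.5 rgb [85 30 80]
px [223 151] 254 top20.5 all [598.7 253.6] [42.4 83.1] 9.2 top [593.9 244.6] [25.3 65.9] 11.5 rgb [171 125  18]
px [243 150] 102 top26.6 all [620.3 215.7] [47.8 20.3] 35.6 top [620.9 216.1] [38.3  5.6] 9.2 rgb [69 22 12]
px [212 167] 86 top26.3 all [540.5 234.2] [44.6 22.2] 52.5 top [533.7 225.7] [ 4.5 28.5] 9.0 rgb [76 22 12]
341 ((615.5648193359375, 403.8063049316406), (353.7709655761719, 38.739013671875), 81.81083679199219) 11.0295173018161 27.05351658483778
389 ((584.2445068359375, 317.51031494140625), (53.980323791503906, 46.83056640625), 32.260433197021484) 11.102758239654918 99.92199013325978
```

View pics/wrist3.png

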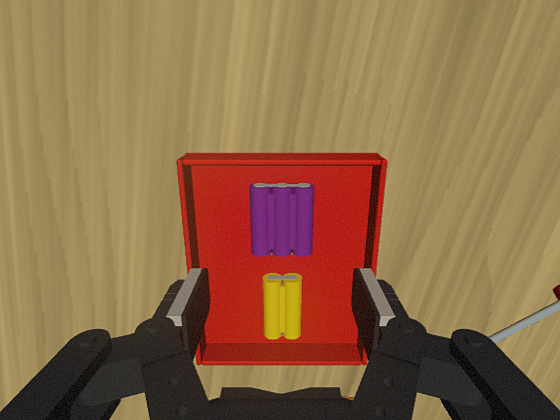

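Both packs lie flat and apart in the red tray, purple at (282,220) and yellow at (282,306). Now the transformer.

Scaled: -0.44 m / 0.5 = -0.88, -0.33 m / 0.5 = -0.66, -1.061 rad / 2 = -0.5305.

move_arm([
  [0, 0, -0.065, -0.11, -0.054, -0.02, 0.06],
  [0, 0, -0.135, -0.22, -0.108, -0.04, 0.06],
  [0, 0, -0.2, -0.33, -0.164, -0.06, 0.06],
  [0, 0, -0.265, -0.44, -0.218, -0.06, 0.06],
  [0, 0, -0.33, -0.55, -0.272, -0.06, 0.06],
  [0, 0, -0.4, -0.66, -0.326, -0.06, 0.06],
  [0, 0, -0.465, -0.77, -0.382, -0.06, 0.06],
  [0, 0, -0.5305, -0.88, -0.436, -0.06, 0.06],
])

```text
clock: 11.65
eef_pos: [442.3, -150.2, 119.7]
tcp_rot: [-3.142, -0.001, 2.814]
contact_force: [-0.0, -0.4, -0.0]
opening: 0.704
grasp_force: 0.0
```

```bash
python3 -c "
from h import *
plan(443.4,-148.7,110,71)"
```

```text
t11.65 pos [ 442.3 -150.2  119.7] a 71.2 q6 -1.57 F [-0.  -0.4 -0. ] op 60.2 g 0.0
turn z 0.004 (0.0 rows) shift [-0.0005  0.0018  0.0097] 0.2 rows
```

Scaled: 0.02 m / 0.5 = 0.04, -0.0005 m / 0.5 = -0.001, 0.004 rad / 2 = 0.002.

move_arm([
  [0, 0, 0.002, -0.001, 0.003, 0.04, 0.06],
  [0, 0, 0.002, -0.001, 0.003, 0.04, 0.06],
])

```text
clock: 11.9
eef_pos: [442.8, -147.6, 98.8]
tcp_rot: [3.142, -0.004, 2.804]
contact_force: [-0.5, -0.4, -0.3]
opening: 0.701
grasp_force: 0.0
```

```bash
python3 -c "
from h import *
plan(443.4,-148.7,14,71)
save('wrist','w4.png')"
```

```text
t11.90 pos [ 442.8 -147.6   98.8] a 70.6 q6 -1.56 F [-0.5 -0.4 -0.3] op 59.9 g 0.0
turn z -0.006 (0.0 rows) shift [-0.0012 -0.0009  0.0848] 1.4 rows
```

View pics/w4.png

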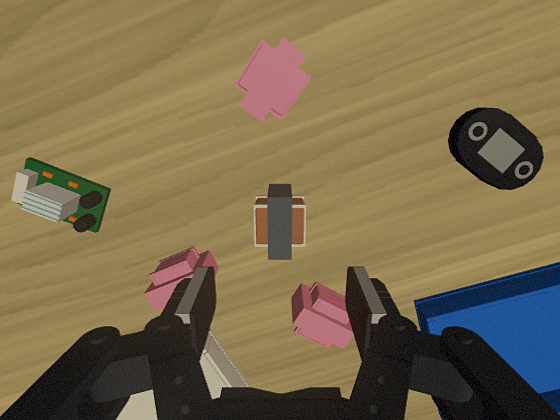

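The transformer is centred at (280,222) and square to the fingers. Pink look-alikes sit at (180,278) and (322,315), so I'll go down with a narrower opening.

Scaled: 0.088 m / 0.5 = 0.176, 0.06 m / 0.5 = 0.12.

move_arm([
  [0, 0, 0, -0.002, -0.002, 0.06, 0.05],
  [0, 0, 0, -0.002, -0.002, 0.12, 0.05],
  [0, 0, 0, -0.002, -0.002, 0.176, 0.05],
  [0, 0, 0, -0.002, -0.002, 0.176, 0.05],
  [0, 0, 0, -0.002, -0.002, 0.176, 0.0],
  [0, 0, 0, -0.002, -0.002, 0.176, 0.0],
  [0, 0, 0, -0.002, -0.002, 0.176, 0.0],
  [0, 0, 0, -0.002, -0.002, 0.176, 0.0],
], grip_force=60)

```text
clock: 12.95
eef_pos: [445.9, -148.7, 13.4]
tcp_rot: [3.141, 0.002, 2.806]
contact_force: [-0.5, 2.7, 8.8]
opening: 0.379
grasp_force: 60.8
```

Scaled: -0.075 m / 0.5 = -0.15, -0.06 m / 0.5 = -0.12.

move_arm([
  [0, 0, 0, 0, 0, -0.04, 0.0],
  [0, 0, 0, 0, 0, -0.12, 0.0],
  [0, 0, 0, 0, 0, -0.15, 0.0],
  [0, 0, 0, 0, 0, -0.15, 0.0],
])

```text
clock: 13.45
eef_pos: [445.8, -148.9, 88.0]
tcp_rot: [3.142, 0.003, 2.806]
contact_force: [0.8, -0.1, -1.9]
opening: 0.384
grasp_force: 60.4
```

```bash
python3 -c "
from h import *
a=np.radians(7.8); c=np.array([596.7,-307.7]); y=np.array([-np.sin(a),np.cos(a)]); print(c+38*y,c-38*y)
t=c+37*y
plan(*t,85,7.8); plan(*t,85,97.8)"
```

```text
[ 591.54280825 -270.05158206] [ 601.85719175 -345.34841794]
t13.45 pos [ 445.8 -148.9   88. ] a 70.8 q6 -1.56 F [ 0.8 -0.1 -1.9] op 32.8 g 60.4
turn z 1.099 (5.9 rows) shift [-0.178  -0.0672  0.0035] 3.0 rows
t13.45 pos [ 445.8 -148.9   88. ] a 70.8 q6 -1.56 F [ 0.8 -0.1 -1.9] op 32.8 g 60.4
turn z -0.472 (2.5 rows) shift [-0.178  -0.0672  0.0035] 3.0 rows
```

Scaled: -0.178 m / 0.5 = -0.356, -0.15 m / 0.5 = -0.3, 1.099 rad / 2 = 0.5495.

move_arm([
  [0, 0, 0.08, -0.06, -0.022, 0, 0],
  [0, 0, 0.16, -0.12, -0.044, 0, 0],
  [0, 0, 0.24, -0.18, -0.068, 0, 0],
  [0, 0, 0.32, -0.24, -0.09, 0, 0],
  [0, 0, 0.4, -0.3, -0.112, 0, 0],
  [0, 0, 0.48, -0.356, -0.134, 0, 0],
  [0, 0, 0.5495, -0.356, -0.134, 0, 0],
  [0, 0, 0.5495, -0.356, -0.134, 0, 0],
])

```text
clock: 14.45
eef_pos: [590.0, -270.3, 85.0]
tcp_rot: [-3.139, -0.002, 1.708]
contact_force: [-0.1, 0.5, -2.6]
opening: 0.381
grasp_force: 60.4
```

```bash
python3 -c "
from h import *
plan(591.7,-271,17.4,7.8)"
```

```text
t14.45 pos [ 590.  -270.3   85. ] a 7.8 q6 -0.57 F [-0.1  0.5 -2.6] op 32.6 g 60.4
turn z 0.001 (0.0 rows) shift [-0.0011  0.0017  0.0676] 1.1 rows
```

Scaled: 0.064 m / 0.5 = 0.128, 0.001 m / 0.5 = 0.002.

move_arm([
  [0, 0, 0, 0, 0.002, 0.04, 0],
  [0, 0, 0, 0, 0.002, 0.08, 0],
  [0, 0, 0, 0, 0.002, 0.11, 0],
  [0, 0, 0, 0, 0.002, 0.128, 0],
  [0, 0, 0, 0, 0.002, 0.128, 0],
  [0, 0, 0, 0, 0.002, 0.128, 0],
])

```text
clock: 15.2
eef_pos: [592.5, -270.6, 23.8]
tcp_rot: [3.141, 0.0, 1.707]
contact_force: [-0.1, -0.2, -1.6]
opening: 0.381
grasp_force: 60.4
```

Scaled: 0.0055 m / 0.5 = 0.011, 0.003 m / 0.5 = 0.006.

move_arm([
  [0, 0, 0, 0, 0, 0.006, 0],
  [0, 0, 0, 0, 0, 0.011, 0],
  [0, 0, 0, 0, 0, 0.011, 0],
  [0, 0, 0, 0, 0, 0.011, 0],
])

```text
clock: 15.7
eef_pos: [592.1, -270.4, 17.9]
tcp_rot: [3.142, 0.0, 1.707]
contact_force: [0.2, 0.3, -2.6]
opening: 0.381
grasp_force: 60.4
```

Not touching yet. I'll go down in 0.5 mm steps until the force changes.

Scaled: 0.001 m / 0.5 = 0.002, 0.0005 m / 0.5 = 0.001.

move_arm([
  [0, 0, 0, 0, 0, 0.001, 0],
  [0, 0, 0, 0, 0, 0.002, 0],
  [0, 0, 0, 0, 0, 0.002, 0],
])

```text
clock: 16.08
eef_pos: [592.1, -270.5, 17.4]
tcp_rot: [3.141, 0.0, 1.707]
contact_force: [-1.7, 1.0, 4.6]
opening: 0.384
grasp_force: 61.2
```

Scaled: -0.1 m / 0.5 = -0.2, -0.08 m / 0.5 = -0.16.

move_arm([
  [0, 0, 0, 0, 0, 0, 0.05],
  [0, 0, 0, 0, 0, 0, 0.05],
  [0, 0, 0, 0, 0, 0, 0.05],
  [0, 0, 0, 0, 0, -0.08, 0.05],
  [0, 0, 0, 0, 0, -0.16, 0.05],
  [0, 0, 0, 0, 0, -0.2, 0.05],
  [0, 0, 0, 0, 0, -0.2, 0.05],
])

```text
clock: 16.95
eef_pos: [592.8, -270.8, 117.9]
tcp_rot: [3.139, 0.001, 1.707]
contact_force: [-0.5, 0.2, 0.7]
opening: 0.582
grasp_force: 0.0
```

```bash
python3 -c "
from h import *
plan(379,-291.8,100,-42.3)
save('wrist','w5.png')"
```

```text
t16.95 pos [ 592.8 -270.8  117.9] a 7.8 q6 -0.57 F [-0.5  0.2  0.7] op 49.7 g 0.0
turn z 0.874 (4.7 rows) shift [ 0.0082 -0.2147  0.0174] 3.4 rows
```

View pics/w5.png

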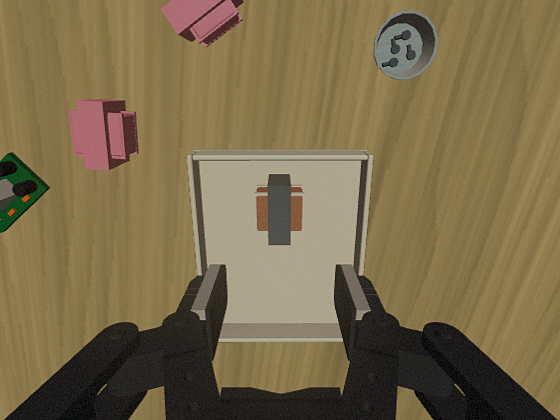

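The transformer stands upright in the far half of the white tray at (280,210). Now the board.

Scaled: -0.215 m / 0.5 = -0.43, -0.19 m / 0.5 = -0.38, 0.874 rad / 2 = 0.437.

move_arm([
  [0, 0, 0.08, 0.004, -0.1, 0.01, 0.04],
  [0, 0, 0.165, 0.008, -0.2, 0.02, 0.04],
  [0, 0, 0.25, 0.016, -0.3, 0.034, 0.04],
  [0, 0, 0.33, 0.016, -0.38, 0.034, 0.04],
  [0, 0, 0.4, 0.016, -0.43, 0.034, 0.04],
  [0, 0, 0.437, 0.016, -0.43, 0.034, 0.04],
  [0, 0, 0.437, 0.016, -0.43, 0.034, 0.04],
])

```text
clock: 17.88
eef_pos: [376.9, -291.2, 98.5]
tcp_rot: [-3.139, 0.0, 0.833]
contact_force: [-0.2, 0.0, -0.1]
opening: 0.469
grasp_force: 0.0
```

```bash
python3 -c "
from h import *
plan(379,-291.8,8,-42.3)
save('wrist','w6.png')"
```

```text
t17.88 pos [ 376.9 -291.2   98.5] a -42.3 q6 0.08 F [-0.2  0.  -0.1] op 40.0 g 0.0
turn z 0.000 (0.0 rows) shift [0.0009 0.0022 0.0905] 1.4 rows
```

View pics/w6.png

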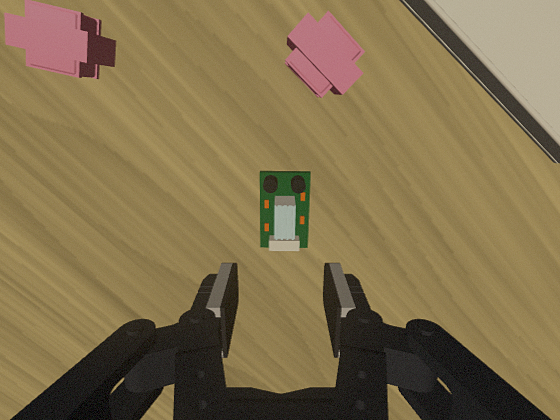

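The board is at (285,212) with its heat sink at (285,222), about 2.5 mm to the right of centre. I'll descend and check the height before closing.

move_arm([
  [0, 0, 0, 0.002, 0.005, 0.08, 0.04],
  [0, 0, 0, 0.002, 0.005, 0.14, 0.03],
  [0, 0, 0, 0.002, 0.005, 0.172, 0.03],
  [0, 0, 0, 0.002, 0.005, 0.172, 0.03],
  [0, 0, 0, 0.002, 0.005, 0.172, 0.03],
])

```text
clock: 18.55
eef_pos: [380.9, -292.9, 14.4]
tcp_rot: [3.141, -0.0, 0.833]
contact_force: [0.3, 0.2, -0.6]
opening: 0.355
grasp_force: 0.0
```

```bash
python3 -c "
from h import *
plan(379,-291.8,9,-42.3)
p,d=save('wrist','w7.png'); cv2.imwrite('pics/w7c.png',cv2.resize(p[120:420,130:430,::-1],(600,600)))"
```

```text
t18.55 pos [ 380.9 -292.9   14.4] a -42.3 q6 0.08 F [ 0.3  0.2 -0.6] op 30.3 g 0.0
turn z 0.001 (0.0 rows) shift [-0.0005 -0.0022  0.0054] 0.1 rows
```

View pics/w7c.png

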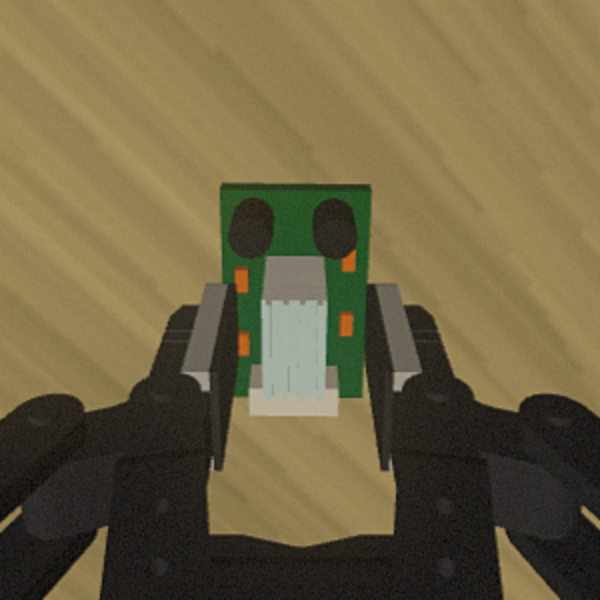

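The fingers straddle the heat sink, which sits at crop x=294 against a finger centre of 301, about 1.5 mm off. I'll correct that, lower 5 mm and close.

Scaled: 0.005 m / 0.5 = 0.01, -0.0015 m / 0.5 = -0.003.

move_arm([
  [0, 0, 0, 0, -0.003, 0.006, 0.03],
  [0, 0, 0, 0, -0.003, 0.01, 0.03],
  [0, 0, 0, 0, -0.003, 0.01, 0.0],
  [0, 0, 0, 0, -0.003, 0.01, 0.0],
  [0, 0, 0, 0, -0.003, 0.01, 0.0],
  [0, 0, 0, 0, -0.003, 0.01, 0.0],
], grip_force=40)

```text
clock: 19.35
eef_pos: [379.4, -291.6, 9.0]
tcp_rot: [3.141, 0.0, 0.833]
contact_force: [-1.7, 1.0, 5.2]
opening: 0.156
grasp_force: 39.7
```

Scaled: -0.075 m / 0.5 = -0.15, -0.06 m / 0.5 = -0.12.

move_arm([
  [0, 0, 0, 0, 0, -0.04, 0.0],
  [0, 0, 0, 0, 0, -0.12, 0.0],
  [0, 0, 0, 0, 0, -0.15, 0.0],
  [0, 0, 0, 0, 0, -0.15, 0.0],
])

```text
clock: 19.85
eef_pos: [379.9, -292.0, 84.4]
tcp_rot: [3.14, -0.0, 0.833]
contact_force: [0.6, 0.6, -0.3]
opening: 0.154
grasp_force: 39.1
```

```bash
python3 -c "
from h import *
plan(601.7,-344.5,85,7.8)"
```

```text
t19.85 pos [ 379.9 -292.    84.4] a -42.3 q6 0.08 F [ 0.6  0.6 -0.3] op 13.1 g 39.1
turn z -0.874 (4.7 rows) shift [ 0.1104  0.1994 -0.0002] 3.6 rows
```

Scaled: 0.199 m / 0.5 = 0.398, 0.08 m / 0.5 = 0.16, -0.874 rad / 2 = -0.437.

move_arm([
  [0, 0, -0.08, 0.044, 0.08, 0, 0],
  [0, 0, -0.16, 0.088, 0.16, 0, 0],
  [0, 0, -0.24, 0.132, 0.24, 0, 0],
  [0, 0, -0.32, 0.176, 0.32, 0, 0],
  [0, 0, -0.4, 0.22, 0.398, 0, 0],
  [0, 0, -0.437, 0.22, 0.398, 0, 0],
  [0, 0, -0.437, 0.22, 0.398, 0, 0],
  [0, 0, -0.437, 0.22, 0.398, 0, 0],
])

```text
clock: 20.85
eef_pos: [599.6, -343.7, 82.4]
tcp_rot: [-3.14, -0.001, 1.705]
contact_force: [0.4, -0.4, -0.8]
opening: 0.16
grasp_force: 39.2
```

```bash
python3 -c "
from h import *
plan(601.7,-344.5,13,7.8)"
```

```text
t20.85 pos [ 599.6 -343.7   82.4] a 7.7 q6 -0.66 F [ 0.4 -0.4 -0.8] op 13.7 g 39.2
turn z -0.002 (0.0 rows) shift [-0.0012  0.0021  0.0694] 1.1 rows
```

Scaled: 0.067 m / 0.5 = 0.134, 0.001 m / 0.5 = 0.002.

move_arm([
  [0, 0, 0, 0, 0.002, 0.04, 0],
  [0, 0, 0, 0, 0.002, 0.08, 0],
  [0, 0, 0, 0, 0.002, 0.11, 0],
  [0, 0, 0, 0, 0.002, 0.134, 0],
  [0, 0, 0, 0, 0.002, 0.134, 0],
  [0, 0, 0, 0, 0.002, 0.134, 0],
])

```text
clock: 21.6
eef_pos: [601.9, -344.2, 17.2]
tcp_rot: [3.141, 0.0, 1.707]
contact_force: [0.7, 0.5, -0.4]
opening: 0.155
grasp_force: 39.2
```

Scaled: 0.0045 m / 0.5 = 0.009, 0.004 m / 0.5 = 0.008.

move_arm([
  [0, 0, 0, 0, 0, 0.004, 0],
  [0, 0, 0, 0, 0, 0.008, 0],
  [0, 0, 0, 0, 0, 0.009, 0],
  [0, 0, 0, 0, 0, 0.009, 0],
])

```text
clock: 22.1
eef_pos: [601.9, -344.1, 13.0]
tcp_rot: [3.141, 0.0, 1.707]
contact_force: [-1.5, 1.1, 5.8]
opening: 0.152
grasp_force: 40.0
```

Contact. Release gently and rise.

Scaled: -0.1 m / 0.5 = -0.2, -0.08 m / 0.5 = -0.16.

move_arm([
  [0, 0, 0, 0, 0, 0, 0.03],
  [0, 0, 0, 0, 0, 0, 0.03],
  [0, 0, 0, 0, 0, 0, 0.03],
  [0, 0, 0, 0, 0, -0.08, 0.03],
  [0, 0, 0, 0, 0, -0.16, 0.04],
  [0, 0, 0, 0, 0, -0.2, 0.06],
  [0, 0, 0, 0, 0, -0.2, 0.06],
])

```text
clock: 22.98
eef_pos: [602.3, -344.3, 113.5]
tcp_rot: [3.14, 0.002, 1.707]
contact_force: [0.6, -0.3, -0.7]
opening: 0.701
grasp_force: 0.0
```

```bash
python3 -c "
from h import *
plan(447,5.6,100,-55.4)
save('wrist','w8.png')"
```

```text
t22.98 pos [ 602.3 -344.3  113.5] a 7.8 q6 -0.66 F [ 0.6 -0.3 -0.7] op 59.9 g 0.0
turn z 1.103 (5.9 rows) shift [ 0.3678 -0.1064  0.0127] 6.1 rows
```

View pics/w8.png

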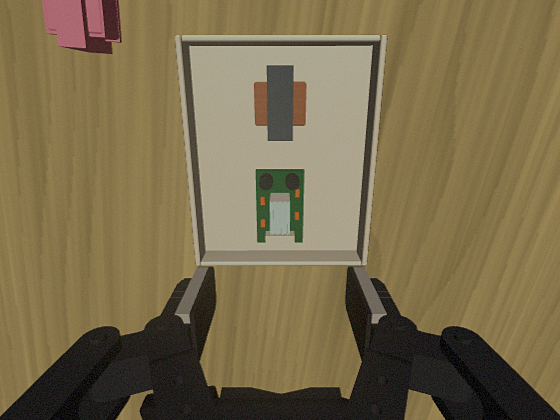

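The board at (280,206) and the transformer at (280,103) both lie flat in the white tray. Only the cover is left.

Scaled: 0.368 m / 0.5 = 0.736, 0.315 m / 0.5 = 0.63, 1.103 rad / 2 = 0.5515.

move_arm([
  [0, 0, 0.08, 0.106, -0.03, 0, 0.065],
  [0, 0, 0.16, 0.21, -0.06, 0, 0.065],
  [0, 0, 0.24, 0.316, -0.09, 0, 0.065],
  [0, 0, 0.32, 0.42, -0.12, 0, 0.065],
  [0, 0, 0.4, 0.526, -0.152, 0.026, 0.065],
  [0, 0, 0.48, 0.63, -0.182, 0.026, 0.065],
  [0, 0, 0.5515, 0.736, -0.212, 0.026, 0.065],
  [0, 0, 0.5515, 0.736, -0.212, 0.026, 0.065],
])

```text
clock: 24.02
eef_pos: [443.3, 8.7, 97.6]
tcp_rot: [-3.139, 0.004, 0.605]
contact_force: [-0.3, -1.1, -0.4]
opening: 0.759
grasp_force: 0.0
```

```bash
python3 -c "
from h import *
plan(447,5.6,5,-55.4)
save('wrist','w9.png')"
```

```text
t24.02 pos [443.3   8.7  97.6] a -55.3 q6 0.98 F [-0.3 -1.1 -0.4] op 64.8 g 0.0
turn z 0.001 (0.0 rows) shift [0.0016 0.0049 0.0926] 1.5 rows
```

View pics/w9.png

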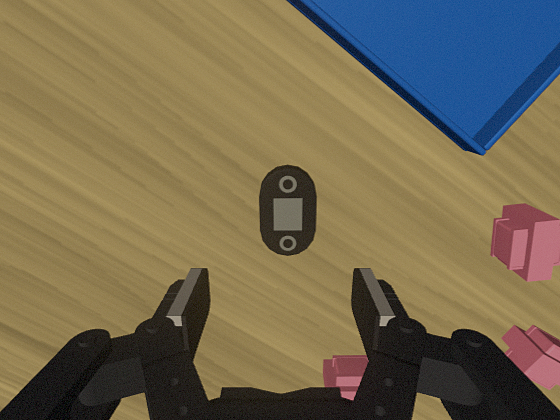

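The cover is at (288,211), square to the fingers and about 5 mm right of centre, part of which is lag. I'll go down partway and recheck.

Scaled: 0.06 m / 0.5 = 0.12, 0.003 m / 0.5 = 0.006.

move_arm([
  [0, 0, 0, 0.002, 0.006, 0.06, 0.065],
  [0, 0, 0, 0.002, 0.006, 0.12, 0.065],
  [0, 0, 0, 0.002, 0.006, 0.12, 0.065],
  [0, 0, 0, 0.002, 0.006, 0.12, 0.065],
])

```text
clock: 24.58
eef_pos: [449.4, 3.8, 39.4]
tcp_rot: [-3.141, 0.0, 0.604]
contact_force: [-0.1, 0.0, 0.2]
opening: 0.762
grasp_force: 0.0
```

```bash
python3 -c "
from h import *
plan(447,5.6,6,-55.4)"
```

```text
t24.57 pos [449.4   3.8  39.4] a -55.4 q6 0.97 F [-0.1  0.   0.2] op 65.1 g 0.0
turn z -0.000 (0.0 rows) shift [-0.001  -0.0029  0.0334] 0.5 rows
```

Scaled: 0.034 m / 0.5 = 0.068, 0.02 m / 0.5 = 0.04.

move_arm([
  [0, 0, 0, -0.001, -0.004, 0.04, 0.065],
  [0, 0, 0, -0.001, -0.004, 0.068, 0.065],
  [0, 0, 0, -0.001, -0.004, 0.068, 0.065],
  [0, 0, 0, -0.001, -0.004, 0.068, 0.0],
  [0, 0, 0, -0.001, -0.004, 0.068, 0.0],
  [0, 0, 0, -0.001, -0.004, 0.068, 0.0],
  [0, 0, 0, -0.001, -0.004, 0.068, 0.0],
], grip_force=40)

```text
clock: 25.45
eef_pos: [448.1, 5.7, 6.1]
tcp_rot: [3.141, -0.001, 0.604]
contact_force: [-0.4, -0.9, 5.1]
opening: 0.452
grasp_force: 39.8
```

Scaled: -0.06 m / 0.5 = -0.12, -0.02 m / 0.5 = -0.04.

move_arm([
  [0, 0, 0, 0, 0, -0.04, 0.0],
  [0, 0, 0, 0, 0, -0.12, 0.0],
  [0, 0, 0, 0, 0, -0.12, 0.0],
  [0, 0, 0, 0, 0, -0.12, 0.0],
])

```text
clock: 25.95
eef_pos: [447.7, 5.7, 65.5]
tcp_rot: [3.141, -0.001, 0.604]
contact_force: [-0.3, -1.4, -0.2]
opening: 0.452
grasp_force: 40.8
```

```bash
python3 -c "
from h import *
plan(618.8,5.5,65,-1.8)"
```

```text
t25.95 pos [447.7   5.7  65.5] a -55.4 q6 0.98 F [-0.3 -1.4 -0.2] op 38.6 g 40.8
turn z -0.936 (5.0 rows) shift [0.1407 0.0973 0.0006] 2.7 rows
```

Scaled: 0.141 m / 0.5 = 0.282, 0.112 m / 0.5 = 0.224, -0.936 rad / 2 = -0.468.

move_arm([
  [0, 0, -0.08, 0.056, 0.04, 0, 0],
  [0, 0, -0.16, 0.112, 0.078, 0, 0],
  [0, 0, -0.24, 0.168, 0.116, 0, 0],
  [0, 0, -0.32, 0.224, 0.156, 0, 0],
  [0, 0, -0.4, 0.282, 0.194, 0, 0],
  [0, 0, -0.468, 0.282, 0.194, 0, 0],
  [0, 0, -0.468, 0.282, 0.194, 0, 0],
  [0, 0, -0.468, 0.282, 0.194, 0, 0],
])

```text
clock: 26.95
eef_pos: [617.8, 6.0, 64.4]
tcp_rot: [-3.14, 0.0, 1.537]
contact_force: [-0.2, 0.2, -0.2]
opening: 0.453
grasp_force: 40.8
```

move_arm([
  [0, 0, 0, 0, 0, 0.04, 0],
  [0, 0, 0, 0, 0, 0.08, 0],
  [0, 0, 0, 0, 0, 0.1, 0],
  [0, 0, 0, 0, 0, 0.1, 0],
  [0, 0, 0, 0, 0, 0.1, 0],
])

```text
clock: 27.58
eef_pos: [619.1, 5.9, 15.5]
tcp_rot: [3.141, -0.0, 1.54]
contact_force: [-0.6, 0.8, -0.3]
opening: 0.456
grasp_force: 40.8
```

The target is about 10.1.

move_arm([
  [0, 0, 0, 0, 0, 0.006, 0],
  [0, 0, 0, 0, 0, 0.01, 0],
  [0, 0, 0, 0, 0, 0.011, 0],
  [0, 0, 0, 0, 0, 0.011, 0],
])

```text
clock: 28.08
eef_pos: [618.9, 5.9, 10.2]
tcp_rot: [3.141, -0.0, 1.54]
contact_force: [-0.9, -0.3, 3.8]
opening: 0.452
grasp_force: 41.3
```

Scaled: -0.2 m / 0.5 = -0.4, -0.14 m / 0.5 = -0.28.

move_arm([
  [0, 0, 0, 0, 0, 0, 0.06],
  [0, 0, 0, 0, 0, 0, 0.06],
  [0, 0, 0, 0, 0, 0, 0.06],
  [0, 0, 0, 0, 0, -0.08, 0.06],
  [0, 0, 0, 0, 0, -0.18, 0.06],
  [0, 0, 0, 0, 0, -0.28, 0.06],
  [0, 0, 0, 0, 0, -0.4, 0.06],
  [0, 0, 0, 0, 0, -0.4, 0.06],
])

```text
clock: 29.08
eef_pos: [621.8, 6.0, 215.2]
tcp_rot: [3.132, -0.0, 1.54]
contact_force: [0.7, -0.6, -0.3]
opening: 0.702
grasp_force: 0.0
```

```bash
python3 -c "
from h import *
p,d=save('side','side9.png'); z=np.load('pics/side9.npz'); comps(p,d,z['K'],z['T'],xl=(530,700),yl=(-400,370))"
```

```text
px [228 147] 1055 top26.5 all [586.5 284.2] [131.7 154.6] 9.8 top [587.1 283.5] [130.7 151.5] 9.8 rgb [85 23 13]
px [193 140] 549 top25.8 all [581.3 330.9] [91.7 72.8] 10.8 top [568.9 362.4] [77.8  7. ] 9.9 rgb [80 28 41]
px [274 158] 346 top26.7 all [646.4 148.3] [62.7 35. ] 2.9 top [646.8 147.7] [50.5  6.8] 1.9 rgb [124  63  19]
px [318 192] 1674 top26.7 all [618.8   5.5] [159.4 133.6] 88.5 top [618.9   5.6] [158.9 133.1] 88.2 rgb [28 35 61]
px [318 193] 517 top20.6 all [623.7   7.7] [74.4 54. ] 78.2 top [618.1   4.5] [63.9 41.6] 81.1 rgb [29 31 35]
px [396 216] 211 top17.6 all [ 658.3 -149.5] [41.3 39.6] 32.6 top [ 658.3 -149.5] [41.3 39.6] 32.6 rgb [87 80 66]
px [475 285] 2086 top26.7 all [ 596.9 -307.7] [132.7 158. ] 7.7 top [ 596.9 -307.7] [132.7 157.9] 7.8 rgb [102  90  71]
px [358 246] 146 top36.2 all [ 540.2 -143.2] [38.4 20.3] 89.9 top [ 536.  -136.8] [22.6 16. ] 40.9 rgb [181  86  92]
px [440 269] 682 top39.9 all [ 602.8 -267.8] [60.7 49. ] 7.5 top [ 591.5 -269.1] [18.4 43.9] 9.1 rgb [73 58 48]
px [485 294] 863 top33.8 all [ 607.1 -344.3] [50.6 60.4] 9.8 top [ 601.5 -344.8] [15.8 24. ] 7.3 rgb [78 72 52]
```

View pics/side9.png

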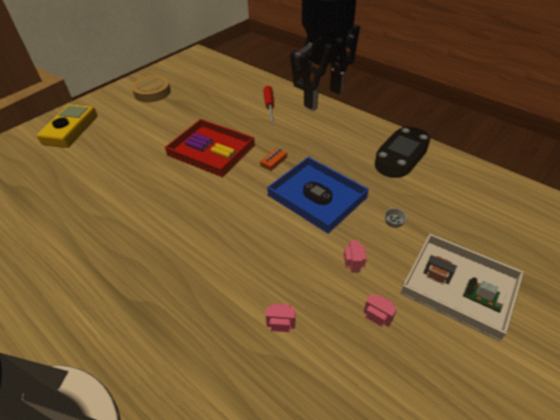

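All five parts are flat in their trays: packs at (198,143) and (222,150), cover at (318,192), transformer at (440,268), board at (485,293). The bit block and the dish have not moved. Handing in.

```bash
python3 -c "
from rig import order
print(order.sign_off())"
```

```text
the job is handed in; nothing more can be done
None
```

I set all five parts flat in their trays, with both battery packs in first, left the screw dish and bit block where they were, and handed the job in at about 29 s; the hand-in returned no verdict.

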